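# Load the lowest carton into the stock sleeve and restack the others

## Task

Lift the two upper cartons off the stack and restack them in the same order on the empty tray: the large one lying flat within the rim, the small one centred and squared up on it. Slide the lowest carton end first into the steel sleeve until you feel it push the hidden sprung stop back a few millimetres, without ramming it, and leave it flat on the counter, straight in the sleeve and pressing on the stop. Keep the cartons right way up and leave the bottles and the bowl where they are.

Things in the scene. Friction and masses are not known exactly. Their poses are not given: they have to be found in the camera images.
- small_mid (a point): Centre (half-way up) of the small white carton, a closed paperboard box 120 long (x) x 60 wide (y) x 40 high (z) mm, about 0.15 to 0.31 kg; it starts on top of the stack of three. z is up.
- middle_mid (a point): Centre of the middle carton of the stack, a closed white paperboard box 150 long (x) x 60 wide (y) x 45 high (z) mm, about 0.25 to 0.49 kg.
- low_mid (a point): Centre of the lowest carton of the stack, the same kind of box, 150 (x) x 60 (y) x 45 (z) mm, about 0.25 to 0.49 kg; it starts on the counter. All three cartons start with their long sides about parallel.
- tray: Shallow aluminium tray fixed to the counter, 216 (x) x 156 (y) mm outside, rim 12 mm high and 3 mm thick, floor 3 mm thick. Origin: centre of its underside, on the counter.
- sleeve_mouth (a point): Middle of the mouth of a steel tunnel fixed to the counter, 22.5 mm above the counter. x points level into the sleeve, z up. Inside 74 mm wide, 60 high, 196 long, no floor (cartons slide on the counter); walls and roof 4 mm, top at 64 mm, foot flanges 18 mm wide, 3 high along both sides. A large carton goes in end first, long side along x; 35 mm or more of it stays outside.
- stop: Back of the sprung stop in the sleeve; origin on the counter under the mouth's middle, axes as the sleeve. Carries a plate 60 wide, 44 high facing the mouth, at rest 55 to 100 mm inside, set anew each time and not reported: feel for it with the carton. It yields inward up to 25 mm against 250 N/m, then is rigid. A carton left pressing it by a few mm stays, held by friction.
- flask: Bystander: white plastic bottle, 66 mm diameter, 150 mm high, standing; origin at the centre of its underside.
- amber: Bystander: amber glass bottle, 60 mm diameter, 130 mm high, standing; origin at the centre of its underside.
- bowl: Bystander: steel bowl, 100 mm diameter, 45 mm high; origin at the centre of its underside.
Mind the look-alikes: they are no part of the job. What is shaped like the part that bears low_mid but blue or green is not meant.

How it is judged:
At the end, for the whole second after the job is handed in: Middle carton flat on the tray floor within the rim; small one on it, centres within 14 mm, sides within 0.15 rad; lowest one flat on the counter in the sleeve, within 12 mm of its centre line and 0.15 rad of its direction, pressing the stop with over 0.1 N; all at rest (x of middle_mid in the frame of tray between -0.03 and 0.03 m and y of middle_mid in the frame of tray between -0.046 and 0.046 m and height (world z) of middle_mid between 0.0215 and 0.0295 m and horizontal distance between small_mid and middle_mid below 0.014 m and angle between the x axis of small_mid and the x axis of middle_mid, either way round below 0.15 rad and height (world z) of small_mid between 0.064 and 0.073 m and x of low_mid in the frame of sleeve_mouth between -0.025 and 0.055 m and y of low_mid in the frame of sleeve_mouth between -0.012 and 0.012 m and angle between the x axis of low_mid and the x axis of sleeve_mouth, either way round below 0.15 rad and height (world z) of low_mid between 0.018 and 0.027 m and contact force between low and stop above 0.1 N and angle between each of small_mid, middle_mid, low_mid's own z axis and vertical below 0.08 rad and linear speed of each of small, middle, low below 0.01 m/s); the robot touches nothing.
It fails at once if the sprung stop in the sleeve was rammed (over 15 N from the carton) (contact force between low and stop above 15 N).
It fails at once if a carton was tipped by more than about 35 degrees (angle between any of small_mid, middle_mid, low_mid's own z axis and vertical above 0.6 rad).
It fails at once if a bystander bottle or bowl was shifted by more than 30 mm (distance of any of flask, amber, bowl from where it was at the start of the episode above 0.03 m).
It also fails if it takes over 72 s, if anything falls off the work surface, if the arm or the gripper's body presses on something with over 40 N, if the wrist force passes 120 N, or if a joint passes its speed limit or range.

## Robot

A 7-joint arm with a two-finger parallel gripper is mounted at the origin on the work surface. World frame = base frame: x ahead of the robot, y to its left, z up, the work surface at z = 0. Lengths are in m, angles in rad, forces in N, time in s.
With the tool pointing down it reaches from about 0.425 to 0.925 m from the base axis. Payload 6.8 kg.
Tool frame: the origin (TCP) lies on the centre line of the jaws, within the pads' length; the fingertips stand 11 mm ahead of it and the grasp point (between the pads) lies 8 mm behind it; y points along the fingers, x is the direction in which the jaws open and shut, and the axes are right-handed (so a half turn about y gives the same grasp; the last joint's range is limited). The gripper opens to 85 mm and grips with 20 to 120 N. Pads are 22 mm wide; open, the fingers measure 114 mm over their backs; the gripper's body (76 mm by 85 mm) begins 54 mm behind the grasp point. The pads swing forward as they close: fully open they stand 13 mm farther back than shut.
Start: joints at [1.106, 0.477, 0.022, 1.555, -0.011, 1.109, -0.083], TCP at [0.236, -0.633, 0.242] pointing down, gripper open.
Joint ranges: [-2.96, 2.96], [-0.34, 2.1], [-1.41, 1.46], [0.24, 2.44], [-1.37, 4.51], [0.17, 1.92], [-2.96, 2.96]. Speed limits (rad/s): [2.39, 2.39, 3.14, 3.14, 3.14, 3.14, 3.14].

## Interface

Orientations are given as a unit quaternion [x, y, z, w].
In Python, from rig import manip, kinematics, viewer, ticket gives the robot as it stands. The module is installed in compiled form; this text tells all that it offers. Calls block until the motion is done:
- manip.reach(position, orientation): joint-space move of the TCP to a pose.
- manip.movel(position, attitude=None, rate=0.15, contact_N=None): straight line of the TCP; attitude=None keeps the orientation; rate is the mean speed in m/s. With contact_N (N) it stops when the force on the tool has changed by that much, and returns True; else False.
- manip.movej(angles): joint-space move.
- manip.move_gripper(opening, grasp_force=None): finger opening in m; grasp_force is the grip in N (None keeps the last); returns when the fingers have stopped.
- manip.hold(seconds).
- kinematics.solve_ik(position, orientation): joint angles nearest the present ones, or None.
- manip.observe(): the state.
- viewer.camera(name): name is "scene" or "top"; returns a dict with "frame" (420x560x3 uint8, red, green, blue), "K" (3x3 intrinsics, pixels), "view" (4x4, takes a point from world to camera coordinates). Camera axes: x right, y up, looking along -z (the intrinsics and any distortion apply to the point x, -y, -z); pixel columns grow to the right and rows downward; lengths in m; the calibration is good to about 2 mm. A picture is of the moment at which its call begins. There is no depth.
A pose or a line that the arm cannot do raises manip.PlanningError and nothing moves.
- ticket.job_done(): hands the job in, once; it reports no verdict.
Trained networks look in a picture, given as the dict that the camera call returned (one of the last four; its "shot" number tells which), for a name from the list of things; names that differ only in an ending like _2 or _b are one class to them, and where a whole thing is asked for, a point or a joint stands for the part that bears it (a point fixed in the world has none). Each returns a list of dicts, best first, with "score" (0 to 1); they miss things now and then, are a little off and sometimes report something else, mostly with a low value. They report only what shows in the picture. A call takes as long as a camera call. They do not tell look-alikes from the thing itself.
- viewer.trace(picture, target): "mask" (420x560 bool, what is visible of it).
- viewer.mark_of(picture, target): "position" ([x, y, z] in m, in world coordinates, good to about 4 mm: a listed point, or the origin of a listed thing).
The state is a dict: "clock": time; "joint_positions": joint angles; "dq": joint speeds; "joint_torque": joint torques, N m; "tool_pos": TCP position; "eef_rot": TCP orientation; "force": force on the tool from outside, world axes, zero at the start; "wrist_torque": the same for the moment, N m; "grip_width": finger opening in m.
Only numpy, scipy, OpenCV 4.12 (cv2) and the standard library are available. Lean on these libraries where they do the work, as an engineer would, in place of code of your own. Each camera call takes 0.05 s, during which the arm holds its last target. There are 200 camera calls.

## Working session

There is one attempt and no reset: what is moved stays moved. The work goes in short steps, each a Python script; the robot and the scene stay as the last script left them, time stands still between calls to the robot, and variables do not carry over. Pictures are saved under pics/ and viewed, about 8 in all and at most 12, crops included, and the job is handed in when it is done.

```bash
mkdir -p pics; ls; cat > h.py <<'E'
import numpy as np, cv2
from rig import manip, kinematics, viewer, ticket
def proj(c,p):
    p=np.atleast_2d(p); q=(c["view"]@np.c_[p,np.ones(len(p))].T)[:3]
    q=q*np.array([[1],[-1],[-1]]); u=c["K"]@q; return (u[:2]/u[2]).T
def ray(c,uv):
    d=np.linalg.inv(c["K"])@np.array([uv[0],uv[1],1.]); d=d*[1,-1,-1]
    R=c["view"][:3,:3]; o=-R.T@c["view"][:3,3]; return o,R.T@d
def atz(c,uv,z):
    o,d=ray(c,uv); return o+d*(z-o[2])/d[2]
def save(c,n,crop=None,s=1):
    f=c["frame"]
    if crop: f=f[crop[1]:crop[3],crop[0]:crop[2]]
    cv2.imwrite("pics/"+n,cv2.resize(f[:,:,::-1],None,fx=s,fy=s,interpolation=cv2.INTER_CUBIC))
E
python3 - <<'E'
from h import *
np.set_printoptions(precision=4,suppress=True)
out=[]
for n in ("scene","top"):
    c=viewer.camera(n); out.append(c["frame"]); print(n,{k:v for k,v in c.items() if k not in("frame",)})
    for t in "small_mid middle_mid low_mid tray sleeve_mouth stop flask amber bowl".split():
        print(t,[(np.round(d["position"],4),round(d["score"],2)) for d in viewer.mark_of(c,t)][:4])
    save(c,n+"0.png")
print(manip.observe())
E
```

```text
pics
scene {'K': array([[459.1022,   0.    , 286.4853],
       [  0.    , 459.1022, 209.3647],
       [  0.    ,   0.    ,   1.    ]]), 'view': array([[ 0.8079,  0.5892, -0.0084, -0.4256],
       [-0.4706,  0.6537,  0.5926,  0.2628],
       [ 0.3546, -0.4748,  0.8055, -1.8089],
       [ 0.    ,  0.    ,  0.    ,  1.    ]]), 'shot': 1}
small_mid [(array([ 0.6127, -0.2821,  0.1075]), 0.71)]
middle_mid [(array([ 0.6101, -0.2775,  0.0691]), 0.9)]
low_mid [(array([ 0.5411, -0.6296,  0.0249]), 0.79), (array([ 0.642 , -0.4421,  0.0239]), 0.76), (array([ 0.6129, -0.2774,  0.0208]), 0.61), (array([ 0.4317, -0.3842,  0.0243]), 0.61)]
tray [(array([ 0.5866, -0.0184,  0.0032]), 0.58), (array([ 0.6164, -0.2802,  0.1087]), 0.4)]
sleeve_mouth [(array([0.6203, 0.2982, 0.0236]), 0.82)]
stop []
flask [(array([ 0.7932,  0.1437, -0.0006]), 0.6), (array([ 0.4068,  0.4984, -0.0001]), 0.34)]
amber [(array([ 0.7873, -0.1438, -0.0004]), 0.78), (array([ 0.6139, -0.279 ,  0.1119]), 0.35)]
bowl [(array([0.4063, 0.5017, 0.0009]), 0.82)]
top {'K': array([[390.542 ,   0.    , 279.2951],
       [  0.    , 390.542 ,
[... 803 characters left out ...]
mber [(array([0.6226, 0.2977, 0.0231]), 0.74), (array([ 0.7829, -0.1411,  0.0003]), 0.64)]
bowl [(array([0.4088, 0.4985, 0.0029]), 0.74), (array([ 0.7982,  0.1496, -0.0035]), 0.65)]
{'clock': 1.0, 'joint_positions': array([ 1.1059,  0.477 ,  0.0224,  1.5554, -0.0115,  1.1093, -0.0831]), 'dq': array([-0.0007, -0.002 ,  0.0007, -0.001 ,  0.001 , -0.0006, -0.0004]), 'joint_torque': array([  0.0012, -59.6341,   1.6065, -28.155 ,   0.0124,   0.0014,
        -0.    ]), 'tool_pos': array([ 0.2358, -0.6325,  0.2423]), 'eef_rot': array([ 0.5808, -0.4033,  0.4034, -0.5808]), 'force': array([-0.0053,  0.8174,  0.5551]), 'wrist_torque': array([0.011 , 0.0042, 0.0712]), 'grip_width': 0.08542230894489414}
```

View pics/scene0.png

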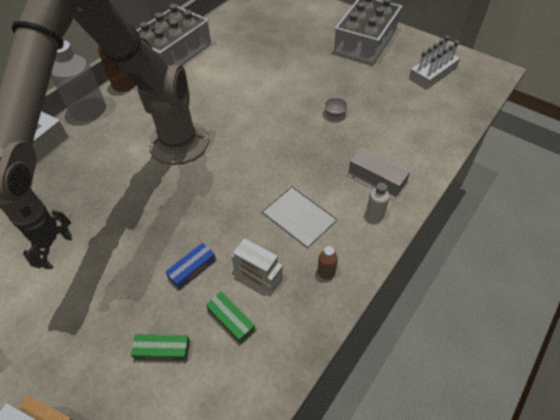

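View pics/top0.png

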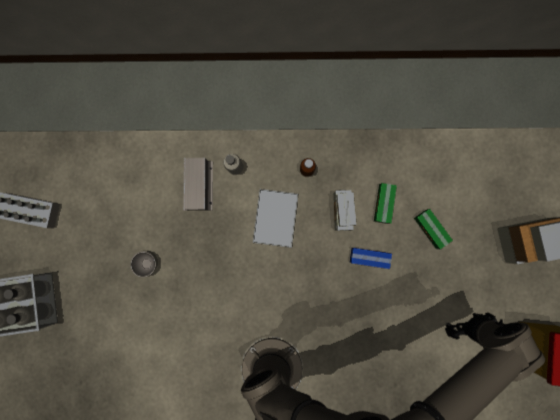

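The top view shows the white stack at (345,210), tray at (276,218), sleeve at (196,184) with its mouth at the lower end, flask at (232,162), amber at (308,167) and bowl at (145,263). low_mid candidates: white stack (345,210), green (386,203) and (434,229), blue (371,258). Only the white bottom carton of the stack fits, since blue and green are excluded. An enlarged crop should confirm this.

```bash
cat >> h.py <<'E'
def rect(c,t,z,near=None):
    for d in viewer.trace(c,t)[:5]:
        m=d["mask"].astype(np.uint8); ct=max(cv2.findContours(m,cv2.RETR_EXTERNAL,cv2.CHAIN_APPROX_NONE)[0],key=cv2.contourArea).reshape(-1,2)
        w=np.array([atz(c,p,z)[:2] for p in ct],np.float32)
        r=cv2.minAreaRect(w); b=cv2.boxPoints(r); e=[b[1]-b[0],b[2]-b[1]]; l=max(e,key=np.linalg.norm)
        a=np.arctan2(l[1],l[0]); a=(a+np.pi/2)%np.pi-np.pi/2
        print(t,round(d["score"],2),"px",ct.mean(0).round(),"c",np.round(r[0],4),"size",np.round(sorted(r[1]),4),"yaw",round(float(a),3))
E
python3 - <<'E'
from h import *
c=viewer.camera("top"); s=viewer.camera("scene")
for t,z in (("small_mid",.13),("middle_mid",.09),("low_mid",.045),("tray",.012),("sleeve_mouth",.064)): rect(c,t,z)
A=c["frame"][170:250,310:450]; B=c["frame"][140:240,170:310]; D=s["frame"][225:305,160:300]; 
f=lambda x,k=4:cv2.resize(x,None,fx=k,fy=k,interpolation=cv2.INTER_CUBIC)
im=np.vstack([np.hstack([f(A,2.8),f(D,2.8)]),np.hstack([f(B,2.8),f(s["frame"][135:235,310:450],2.8)])])
im=cv2.convertScaleAbs(im,alpha=1.5)
cv2.imwrite("pics/c1.png",im[:,:,::-1]); print(im.shape)
from scipy.spatial.transform import Rotation as R
print(R.from_quat(manip.observe()["eef_rot"]).as_matrix().round(2))
E
```

```text
middle_mid 0.56 px [341. 223.] c [ 0.5614 -0.2591] size [0.0506 0.0925] yaw 0.777
low_mid 0.62 px [370. 258.] c [ 0.4293 -0.3801] size [0.06   0.1553] yaw 1.418
low_mid 0.59 px [433. 229.] c [ 0.5412 -0.6202] size [0.0746 0.16  ] yaw 0.599
low_mid 0.58 px [385. 203.] c [ 0.6414 -0.4375] size [0.0664 0.1538] yaw -0.18
low_mid 0.5 px [335. 216.] c [ 0.5903 -0.2441] size [0.0039 0.0039] yaw -0.002
tray 0.81 px [276. 218.] c [ 0.5863 -0.0139] size [0.1589 0.2181] yaw -0.128
sleeve_mouth 0.72 px [198. 184.] c [0.7147 0.2863] size [0.1177 0.2067] yaw -0.005
sleeve_mouth 0.46 px [143. 264.] c [0.4074 0.4937] size [0.0918 0.0935] yaw -1.569
(504, 784, 3)
[[ 0.35  0.    0.94]
 [-0.94 -0.    0.35]
 [ 0.   -1.    0.  ]]
```

View pics/c1.png

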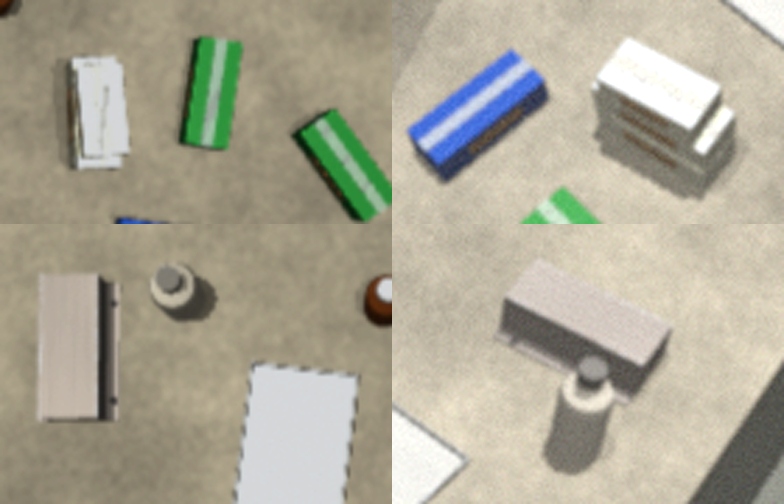

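The enlarged crop confirms it: the white three-carton stack is the target, with the small carton turned about +0.12 rad relative to the middle one. The blue and green boxes are decoys. I'll lift the small carton and park it on bare counter.

```bash
cat >> h.py <<'E'
from scipy.spatial.transform import Rotation as R
def q(a): 
    s,k=np.sin(a),np.cos(a)
    return R.from_matrix(np.array([[s,-k,0],[0,0,-1],[k,s,0]]).T).as_quat()
def st(m=""):
    o=manip.observe(); print(m,"t",round(o["clock"],2),"tcp",o["tool_pos"].round(4),"F",o["force"].round(2),"w",round(o["grip_width"],4)); return o
E
python3 - <<'E'
from h import *
c=viewer.camera("top")
for uv in((183.9,209.3),(204.8,209.3),(184.3,157.5),(205,157.5)): print(atz(c,uv,.064).round(4))
for p,a in(((.614,-.283,.106),.12),((.45,-.15,.02),.0),((.586,-.014,.01),-.128),((.475,.298,.02),0),((.6,.298,.02),0)):
    print(p,np.round(kinematics.solve_ik(p,q(a)),2))
st()
manip.reach([.614,-.283,.19],q(.12)); st()
print(manip.movel([.614,-.283,.106],rate=.12,contact_N=8)); st()
manip.move_gripper(.05,60); st("grip")
manip.movel([.614,-.283,.17],rate=.15); st("lift")
E
```

```text
[0.6179 0.3383 0.064 ]
[0.6178 0.2571 0.064 ]
[0.8203 0.3396 0.064 ]
[0.8199 0.2585 0.064 ]
(0.614, -0.283, 0.106) [ 0.39  0.62 -0.07  1.66  0.05  0.87 -1.15]
(0.45, -0.15, 0.02) [ 0.28  0.51 -0.11  2.17  0.12  0.46 -1.49]
(0.586, -0.014, 0.01) [ 0.01  0.64 -0.13  1.91  0.14  0.59 -1.9 ]
(0.475, 0.298, 0.02) [-0.25  0.66 -0.54  1.95  0.53  0.67 -2.7 ]
(0.6, 0.298, 0.02) [-0.28  0.76 -0.4   1.68  0.39  0.78 -2.43]
 t 1.4 tcp [ 0.2358 -0.6325  0.2423] F [-0.09  0.55 -0.26] w 0.0853
 t 3.27 tcp [ 0.6133 -0.2848  0.1902] F [ 0.05 -0.76 -0.15] w 0.0852
False
 t 4.12 tcp [ 0.6146 -0.2833  0.1068] F [-0.85  1.15  0.26] w 0.0854
grip t 4.48 tcp [ 0.615  -0.2831  0.1075] F [0.01 1.1  5.43] w 0.0592
lift t 5.06 tcp [ 0.6134 -0.2829  0.1692] F [-0.06  0.14 -2.19] w 0.0594
```

```bash
python3 - <<'E'
from h import *
manip.movel([.45,-.14,.17],q(0),rate=.25); st()
manip.movel([.45,-.14,.03],rate=.15)
print(manip.movel([.45,-.14,.015],rate=.04,contact_N=4)); st("down")
manip.move_gripper(.085); 
manip.movel([.45,-.14,.17],rate=.2); st()
manip.movel([.45,0.05,.25],rate=.3)
c=viewer.camera("top"); s=viewer.camera("scene"); 
for v in(c,s):
  for t in("small_mid","middle_mid","low_mid"): print(t,[(np.round(d["position"],4),round(d["score"],2)) for d in viewer.mark_of(v,t)])
rect(c,"small_mid",.04);rect(c,"middle_mid",.09);rect(c,"low_mid",.09)
f=lambda x,k=4:cv2.resize(x,None,fx=k,fy=k,interpolation=cv2.INTER_CUBIC)
cv2.imwrite("pics/c2.png",cv2.convertScaleAbs(np.hstack([f(c["frame"][170:270,270:370]),f(s["frame"][210:310,200:300])]),alpha=1.3)[:,:,::-1])
E
```

```text
t 6.08 tcp [ 0.4511 -0.1408  0.17  ] F [-0.27 -0.28 -1.14] w 0.0592
True
down t 7.53 tcp [ 0.4507 -0.1402  0.017 ] F [ 0.76 -0.08 -0.13] w 0.0592
 t 8.82 tcp [ 0.4493 -0.1398  0.1692] F [-0.4  -0.18 -0.43] w 0.0848
small_mid [(array([ 0.4517, -0.1389,  0.0202]), 0.57)]
middle_mid [(array([ 0.6196, -0.2775,  0.0663]), 0.89)]
low_mid [(array([ 0.5432, -0.6282,  0.0244]), 0.93), (array([ 0.6102, -0.2757,  0.0242]), 0.6), (array([ 0.4299, -0.3835,  0.0216]), 0.59), (array([ 0.6433, -0.4428,  0.0194]), 0.58)]
small_mid [(array([ 0.4499, -0.1418,  0.0221]), 0.66)]
middle_mid [(array([ 0.6097, -0.2779,  0.0671]), 0.95)]
low_mid [(array([ 0.5424, -0.6303,  0.0239]), 0.92), (array([ 0.6437, -0.4449,  0.0241]), 0.75), (array([ 0.4284, -0.3801,  0.0244]), 0.7), (array([ 0.6165, -0.2771,  0.0225]), 0.69)]
small_mid 0.66 px [308. 253.] c [ 0.4512 -0.1393] size [0.0581 0.1198] yaw -0.003
middle_mid 0.71 px [344. 209.] c [ 0.6139 -0.2732] size [0.0648 0.1493] yaw 0.054
low_mid 0.93 px [370. 258.] c [ 0.4307 -0.369 ] size [0.0668 0.1555] yaw 1.4
low_mid 0.89 px [385. 204.] c [ 0.6371 -0.4277] size [0.0666 0.1523] yaw -0.152
low_mid 0.61 px [433. 229.] c [ 0.5393 -0.6038] size [0.0759 0.1538] yaw 0.608
low_mid 0.47 px [334. 216.] c [ 0.5895 -0.2388] size [0.0037 0.0151] yaw -0.008
```

View pics/c2.png

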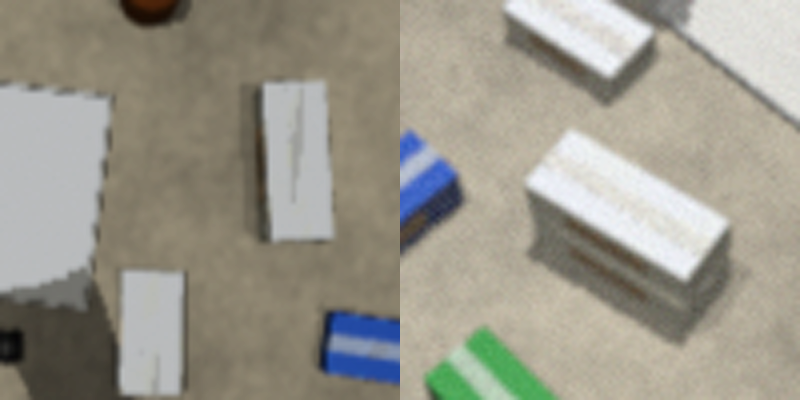

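The parked small carton lies square at top-crop (152,333), and middle-on-low is at (297,160). The lower two line up closely. Next the middle carton goes to the tray.

```bash
python3 - <<'E'
from h import *
manip.movel([.614,-.2765,.15],q(.04),rate=.3); st()
print(manip.movel([.614,-.2765,.063],rate=.15,contact_N=8))
manip.move_gripper(.05,60); g=st("grip")
manip.movel([.614,-.2765,.14],rate=.15); st("lift")
a=-.128
manip.movel([.5863,-.0145,.14],q(a),rate=.25)
manip.movel([.5863,-.0145,.033],rate=.15)
print(manip.movel([.5863,-.0145,.018],rate=.04,contact_N=4)); st("down")
manip.move_gripper(.085)
manip.movel([.5863,-.0145,.16],rate=.2)
manip.movel([.451,-.1395,.16],q(0),rate=.3); 
c=viewer.camera("top");s=viewer.camera("scene")
for v in(c,s):
  for t in("middle_mid","small_mid"): print(t,[(np.round(d["position"],4),round(d["score"],2)) for d in viewer.mark_of(v,t)])
rect(c,"middle_mid",.048)
st()
cv2.imwrite("pics/c3.png",cv2.resize(s["frame"][150:320,180:380],None,fx=3,fy=3)[:,:,::-1])
E
```

```text
t 11.62 tcp [ 0.614  -0.2749  0.1504] F [-0.55 -0.32  0.39] w 0.0846
False
grip t 12.72 tcp [ 0.615  -0.2768  0.0646] F [-1.    1.05  5.78] w 0.0595
lift t 13.38 tcp [ 0.6132 -0.2762  0.139 ] F [-0.09 -0.06 -3.19] w 0.059
True
down t 15.79 tcp [ 0.5874 -0.0145  0.0223] F [-0.4   0.19  2.73] w 0.0594
middle_mid [(array([ 0.5893, -0.0173,  0.0246]), 0.88)]
small_mid [(array([ 0.7962,  0.1515, -0.0032]), 0.56)]
middle_mid [(array([ 0.5852, -0.0156,  0.0263]), 0.92)]
small_mid [(array([ 0.4508, -0.1396,  0.0209]), 0.84), (array([0.6202, 0.2946, 0.0238]), 0.54)]
 t 18.13 tcp [ 0.4515 -0.1388  0.1599] F [ 0.77 -0.52  0.15] w 0.085
```

View pics/c3.png

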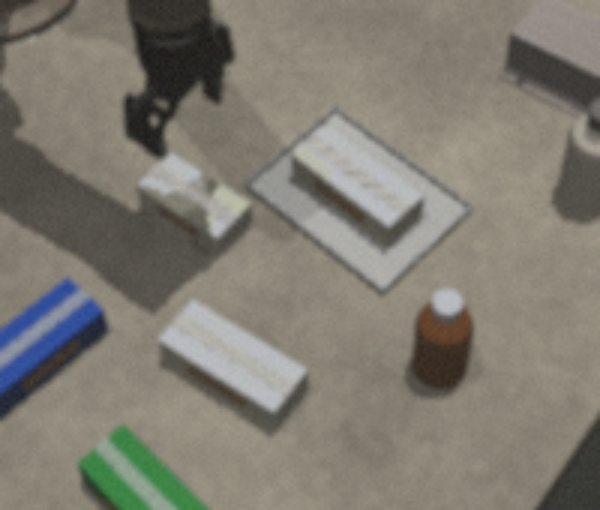

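The middle carton lies flat in the tray (crop (358,195)), the small one waits at (195,205), and the low one stands alone at (232,370). Next I place the small carton on the middle one and measure the low one.

```bash
python3 - <<'E'
from h import *
manip.movel([.451,-.1395,.018],rate=.15,contact_N=8)
manip.move_gripper(.05,60); st("grip")
manip.movel([.451,-.1395,.14],rate=.2)
p=[.587,-.0155]
manip.movel(p+[.14],q(-.128),rate=.25)
manip.movel(p+[.078],rate=.12)
print(manip.movel(p+[.060],rate=.03,contact_N=3)); st("down")
manip.move_gripper(.085)
manip.movel(p+[.18],rate=.2)
manip.movel([.45,-.05,.25],q(0),rate=.3)
c=viewer.camera("top");s=viewer.camera("scene")
for v in(c,s):
  for t in("middle_mid","small_mid","low_mid"): print(t,[(np.round(d["position"],4),round(d["score"],2)) for d in viewer.mark_of(v,t)])
rect(c,"low_mid",.045);rect(c,"middle_mid",.045);rect(c,"small_mid",.088)
st()
f=lambda x:cv2.resize(x,None,fx=4,fy=4,interpolation=cv2.INTER_CUBIC)
cv2.imwrite("pics/c4.png",np.hstack([f(c["frame"][170:270,230:330]),f(s["frame"][165:265,250:350])])[:,:,::-1])
E
```

```text
grip t 19.59 tcp [ 0.4516 -0.1397  0.0191] F [-0.54  1.23  7.66] w 0.059
True
down t 22.34 tcp [ 0.5875 -0.0155  0.0671] F [-0.8  -0.3   4.84] w 0.0592
middle_mid []
small_mid [(array([ 0.5899, -0.0181,  0.067 ]), 0.88)]
low_mid [(array([ 0.6443, -0.4451,  0.0198]), 0.88), (array([ 0.6067, -0.2776,  0.025 ]), 0.83), (array([ 0.4295, -0.3867,  0.0227]), 0.73), (array([ 0.5452, -0.6301,  0.0256]), 0.65)]
middle_mid [(array([ 0.5832, -0.0163,  0.0256]), 0.95), (array([0.6195, 0.2949, 0.0251]), 0.45)]
small_mid [(array([ 0.5865, -0.0195,  0.0694]), 0.89)]
low_mid [(array([ 0.5425, -0.6344,  0.0265]), 0.95), (array([ 0.6188, -0.2746,  0.0178]), 0.8), (array([ 0.6422, -0.4435,  0.0229]), 0.61), (array([ 0.4306, -0.3845,  0.0259]), 0.61)]
low_mid 0.84 px [343. 211.] c [ 0.6118 -0.2767] size [0.0692 0.1477] yaw -0.001
low_mid 0.59 px [433. 229.] c [ 0.5389 -0.621 ] size [0.0798 0.1627] yaw 0.617
low_mid 0.57 px [385. 205.] c [ 0.6379 -0.4366] size [0.0661 0.1466] yaw -0.126
small_mid 0.61 px [275. 218.] c [ 0.582  -0.0136] size [0.0599 0.1178] yaw -0.127
 t 24.67 tcp [ 0.4501 -0.0499  0.2498] F [-0.08 -0.79 -0.62] w 0.0851
```

View pics/c4.png

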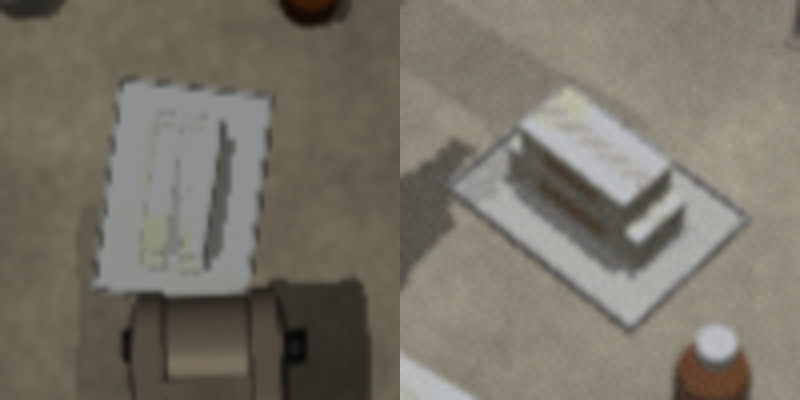

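The small carton sits centred and square on the middle one, with both networks agreeing to within 4 mm or so. Next I carry the low carton to just outside the mouth.

```bash
python3 - <<'E'
from h import *
p=[.612,-.2767]
manip.movel(p+[.15],q(.02),rate=.3)
print(manip.movel(p+[.019],rate=.15,contact_N=8))
manip.move_gripper(.05,60); st("grip")
manip.movel(p+[.17],rate=.2); st("lift")
p=[.532,.298]
manip.movel(p+[.17],q(.005),rate=.3)
manip.movel(p+[.034],rate=.15)
print(manip.movel(p+[.014],rate=.04,contact_N=4)); st("down")
manip.move_gripper(.085)
manip.movel(p+[.13],rate=.2)
manip.movel([.45,.12,.25],rate=.3); st()
c=viewer.camera("top");s=viewer.camera("scene")
for v in(c,s):
  for t in("low_mid","sleeve_mouth"): print(t,[(np.round(d["position"],4),round(d["score"],2)) for d in viewer.mark_of(v,t) if d["position"][1]>0])
rect(c,"low_mid",.045)
f=lambda x:cv2.resize(x,None,fx=4,fy=4,interpolation=cv2.INTER_CUBIC)
cv2.imwrite("pics/c5.png",cv2.convertScaleAbs(np.hstack([f(c["frame"][150:250,150:250]),f(s["frame"][120:220,310:410])]),alpha=1.3)[:,:,::-1])
E
```

```text
False
grip t 27.18 tcp [ 0.6128 -0.2771  0.0204] F [-1.25 -0.17  6.37] w 0.0589
lift t 28.09 tcp [ 0.6108 -0.2762  0.1683] F [-0.64 -0.37 -4.29] w 0.0592
True
down t 31.64 tcp [0.5325 0.2983 0.0201] F [-0.88  1.23  4.25] w 0.0594
 t 33.64 tcp [0.4499 0.1211 0.249 ] F [0.85 0.45 0.48] w 0.0849
low_mid [(array([0.5314, 0.2999, 0.0233]), 0.66)]
sleeve_mouth [(array([0.6226, 0.298 , 0.0219]), 0.7)]
low_mid [(array([0.5358, 0.2985, 0.0163]), 0.94)]
sleeve_mouth [(array([0.6221, 0.2971, 0.0249]), 0.58)]
low_mid 0.97 px [196. 231.] c [0.5329 0.2948] size [0.0705 0.1446] yaw 0.013
low_mid 0.91 px [370. 258.] c [ 0.43   -0.3808] size [0.0593 0.1499] yaw 1.407
low_mid 0.88 px [433. 229.] c [ 0.5402 -0.6217] size [0.072  0.1569] yaw 0.612
low_mid 0.83 px [385. 204.] c [ 0.6412 -0.4375] size [0.0712 0.1578] yaw -0.162
```

View pics/c5.png

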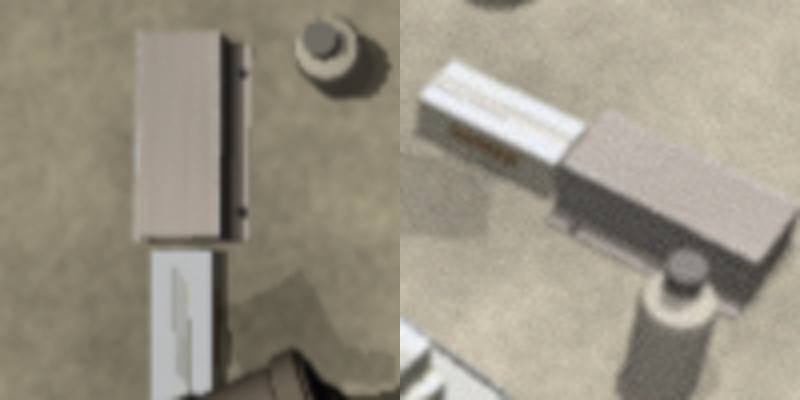

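The carton is in line with the sleeve: carton edges at columns 151–213, roof at 136–221, with the parallax as expected. Now I regrip near the rear end and feel forward in small steps.

```bash
cat >> h.py <<'E'
def fx(n=8):
    v=[]
    for _ in range(n): manip.hold(.02); v.append(manip.observe()["force"][0])
    return np.mean(v)
E
python3 - <<'E'
from h import *
y=.298; x=.474
manip.movel([x,y,.14],q(.005),rate=.3)
print(manip.movel([x,y,.02],rate=.15,contact_N=8))
manip.move_gripper(.05,50); st("grip"); print(fx())
manip.movel([x+.045,y,.02],rate=.08); b=fx(); st("slid"); print("base",b)
x+=.045; L=[b]
while x<.60:
    x+=.003; manip.movel([x,y,.02],rate=.03); f=fx(); L.append(f); print(round(x,3),round(f,2))
    if len(L)>3 and np.mean(L[-2:])-np.median(L[:-2])<-1.0: break
    if f<-6: break
st()
E
```

```text
False
grip t 36.15 tcp [0.4746 0.2984 0.0211] F [-1.56 -1.77  7.6 ] w 0.0593
-1.1644863055741297
slid t 37.13 tcp [0.5189 0.299  0.0212] F [-2.8   0.29  5.99] w 0.0593
base -2.500103956619375
0.522 -6.27
 t 37.52 tcp [0.5206 0.2991 0.0212] F [-5.9  -0.35 10.52] w 0.0595
```

Fz shows I am pressing the carton onto the counter (commanded z below actual). I'll relieve that and feel again.

```bash
python3 - <<'E'
from h import *
x=.5206;y=.298
for z in(.0215,.0225,.023):
    manip.movel([x,y,z],rate=.03); f=fx(4); st(f"z{z} fx{f:.2f}")
c=viewer.camera("top");s=viewer.camera("scene")
f=lambda x:cv2.resize(x,None,fx=4,fy=4,interpolation=cv2.INTER_CUBIC)
cv2.imwrite("pics/c6.png",cv2.convertScaleAbs(np.hstack([f(c["frame"][150:250,150:250]),f(s["frame"][120:220,310:410])]),alpha=1.3)[:,:,::-1])
E
```

```text
z0.0215 fx-1.45 t 37.83 tcp [0.5204 0.2978 0.0213] F [-1.62  0.61 -1.15] w 0.0593
z0.0225 fx-0.44 t 38.15 tcp [0.5206 0.2977 0.0222] F [-0.15  0.39 -3.68] w 0.0595
z0.023 fx0.29 t 38.47 tcp [0.5206 0.298  0.023 ] F [-0.47 -0.27 -3.48] w 0.0596
```

View pics/c6.png

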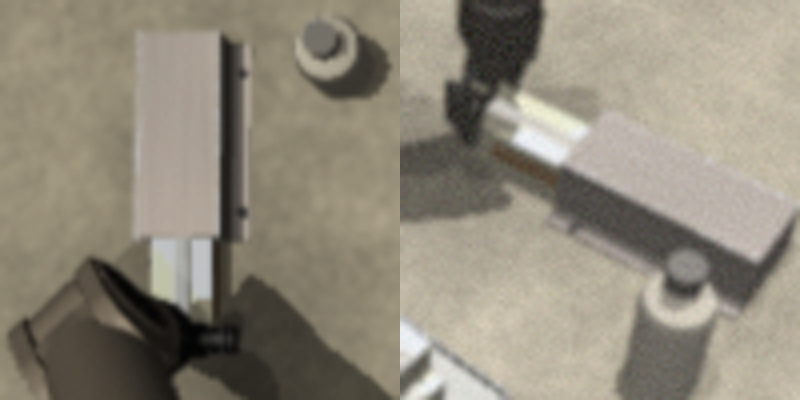

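The carton runs straight into the mouth and the resistance was only pressing friction. With its weight carried by the arm (z≈0.0225), Fx is about zero, which is good for feeling the stop.

```bash
python3 - <<'E'
from h import *
x=.5206;y=.298;z=.0222
manip.movel([x,y,z],rate=.03); L=[fx(6)]; print(L)
while x<.60:
    x+=.003; manip.movel([x,y,z],rate=.03); f=fx(6); L.append(f); print(round(x,4),round(f,2))
    if len(L)>3 and np.mean(L[-2:])-np.median(L[:-2])<-1.0: break
    if f<-5: break
st()
E
```

```text
[np.float64(-0.05693716339672276)]
0.5236 -0.13
0.5266 0.28
0.5296 0.05
0.5326 0.03
0.5356 -0.06
0.5386 0.06
0.5416 -0.11
0.5446 0.39
0.5476 0.17
0.5506 0.11
0.5536 -0.19
0.5566 0.06
0.5596 -0.2
0.5626 -0.22
0.5656 -0.14
0.5686 -0.09
0.5716 -0.44
0.5746 -1.04
0.5776 -0.96
0.5806 -1.88
 t 45.92 tcp [0.5804 0.298  0.0221] F [-2.42  0.47 -3.33] w 0.0595
```

The stop was felt from about x=0.571, and Fx has reached about −2 N at roughly 9 mm of travel. I'll back off to about 5 mm, set it down and release.

```bash
python3 - <<'E'
from h import *
y=.298;x=.5768
manip.movel([x,y,.0222],rate=.03); print(fx(8))
print(manip.movel([x,y,.019],rate=.01,contact_N=3)); print("down",fx(8)); st()
manip.move_gripper(.085); st("open")
manip.movel([x,y,.14],rate=.15)
manip.movel([.45,.1,.3],rate=.3); manip.hold(.3); st()
c=viewer.camera("top");s=viewer.camera("scene")
for v in(c,s):
  for t in("low_mid","middle_mid","small_mid","flask","amber","bowl"): print(t,[(np.round(d["position"],4),round(d["score"],2)) for d in viewer.mark_of(v,t) if d["position"][1]>-.2])
rect(c,"low_mid",.045);rect(c,"small_mid",.088)
f=lambda x:cv2.resize(x,None,fx=4,fy=4,interpolation=cv2.INTER_CUBIC)
cv2.imwrite("pics/c7.png",cv2.convertScaleAbs(np.hstack([f(c["frame"][150:250,150:250]),f(s["frame"][120:260,270:370])[-400:] if 0 else f(s["frame"][130:230,300:400])]),alpha=1.3)[:,:,::-1])
E
```

```text
-0.9975138957725355
True
down -1.0010799890623445
 t 46.71 tcp [0.5772 0.298  0.0212] F [-1.41 -0.06  6.27] w 0.0593
open t 47.09 tcp [0.5751 0.2972 0.0194] F [-0.15 -0.37 -0.05] w 0.0851
 t 49.44 tcp [0.45   0.1006 0.2993] F [-0.22  0.63  0.24] w 0.0852
low_mid [(array([0.6329, 0.3015, 0.0204]), 0.64)]
middle_mid []
small_mid [(array([ 0.5882, -0.0186,  0.0654]), 0.58)]
flask [(array([0.629 , 0.2943, 0.0213]), 0.75), (array([ 0.798 ,  0.1506, -0.0045]), 0.63)]
amber [(array([ 0.7821, -0.1401,  0.0013]), 0.54), (array([0.4115, 0.5001, 0.0011]), 0.51)]
bowl [(array([0.4081, 0.4969, 0.0009]), 0.73), (array([0.6301, 0.2974, 0.0257]), 0.62)]
low_mid [(array([0.6405, 0.3009, 0.0205]), 0.53)]
middle_mid [(array([ 0.5858, -0.0129,  0.0267]), 0.69)]
small_mid [(array([ 0.5859, -0.0179,  0.0685]), 0.87)]
flask [(array([ 7.945e-01,  1.444e-01, -3.000e-04]), 0.92)]
amber [(array([ 0.7888, -0.1414,  0.0011]), 0.91)]
bowl [(array([ 4.079e-01,  5.001e-01, -4.000e-04]), 0.89)]
low_mid 0.82 px [370. 258.] c [ 0.4298 -0.381 ] size [0.0613 0.157 ] yaw 1.43
low_mid 0.59 px [385. 204.] c [ 0.6396 -0.4387] size [0.0666 0.149 ] yaw -0.157
low_mid 0.49 px [196. 217.] c [0.5875 0.2935] size [0.0589 0.0668] yaw -1.56
small_mid 0.8 px [275. 218.] c [ 0.5844 -0.0139] size [0.0615 0.1225] yaw -0.125
small_mid 0.62 px [197. 217.] c [0.585  0.2833] size [0.0572 0.0649] yaw -1.56
small_mid 0.52 px [307. 167.] c [ 0.7763 -0.1383] size [0.0569 0.0613] yaw -0.005
```

View pics/c7.png

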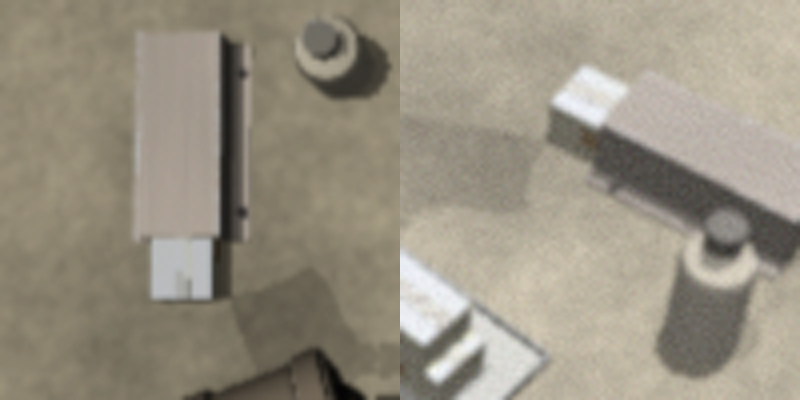

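The low carton sits straight and flat, with about 60 mm outside. The TCP sprang back about 2 mm as the jaws opened, so I'll check the press with a gentle, force-limited nudge on the carton's rear end using closed fingers.

```bash
python3 - <<'E'
from h import *
y=.298
manip.move_gripper(0.0,20)
manip.movel([.525,y,.12],q(.005),rate=.3); manip.movel([.525,y,.024],rate=.15); st()
b=fx(6); x=.538; manip.movel([x,y,.024],rate=.1); print("b",b)
while x<.565:
    x+=.0015; manip.movel([x,y,.024],rate=.03); f=fx(4)-b; print(round(x,4),round(f,2),end="; ")
    if f<-2.6 or manip.observe()["clock"]>61: break
o=st("end")
manip.movel([.52,y,.024],rate=.1); manip.movel([.48,y,.15],rate=.25); manip.movel([.45,.1,.3],rate=.3); st()
s=viewer.camera("scene")
for t in("low_mid","middle_mid","small_mid"): print(t,[np.round(d["position"],4) for d in viewer.mark_of(s,t) if d["position"][1]>-.2])
save(s,"c8.png",(240,120,420,260),4)
E
```

```text
t 52.88 tcp [0.5258 0.2982 0.025 ] F [ 0.53 -0.07 -0.17] w 0.0002
b -0.05759224154933049
0.5395 0.17; 0.541 -0.05; 0.5425 0.11; 0.544 0.49; 0.5455 0.01; 0.547 -0.0; 0.5485 -0.3; 0.55 0.07; 0.5515 -2.4; 0.553 -5.05; end t 56.42 tcp [0.5522 0.2981 0.0239] F [-4.63  0.19  3.06] w -0.0001
 t 58.57 tcp [0.4495 0.101  0.2987] F [-0.72  1.01 -0.45] w -0.0003
low_mid [array([0.6379, 0.3001, 0.0201])]
middle_mid [array([ 0.586 , -0.017 ,  0.0256])]
small_mid [array([ 0.5872, -0.0176,  0.0667])]
```

View pics/c8.png

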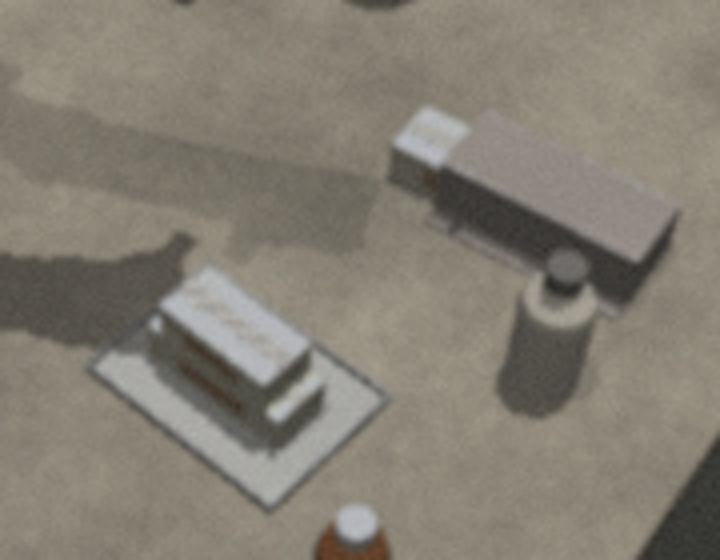

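```bash
python3 -c "
from h import *
ticket.job_done(); st()"
```

```text
the job is handed in; nothing more can be done
the job is handed in; nothing more can be done
```

The job is done and handed in at about 59 s of the 72 s limit; no verdict is reported.

**What I did:** I parked the small carton on the counter, set the middle one flat in the tray, and put the small one back on top. I carried the low carton to the sleeve mouth, gripped it near its rear end and fed it in by feel. The stop made contact at about TCP x = 0.571 m. I pushed about 9 mm past that (roughly 2 N), backed off to about 5–6 mm (about 1 N measured) and released.

**Last checks:**
- **Tray:** the middle carton is at about (0.586, −0.017, 0.026), close to the tray centre. The small one is within a few mm of it at z ≈ 0.067, turned −0.125 rad; I placed the middle one at −0.128 rad.
- **Sleeve:** the low carton is flat and about 2–3 mm off the centre line, its centre about 18 mm past the mouth.
- **Bystanders:** both bottles and the bowl were where they started, within network error, when last measured before the final nudge. The nudge came nowhere near them.

**What disagreed:**
- **First reading while sliding:** it showed −6 N, but I was pressing the carton onto the counter. It went away once I carried the carton's weight.
- **Release:** the TCP sprang back about 2 mm when the jaws opened. I nudged the carton's rear end gently and met about 5 N where it had been left, so it had not slid back. The press on the stop after release was not measured directly.
- **Networks:** they often gave false or missing hits, such as the sleeve reported as other things and the middle carton not seen from above. I used only reports that agreed with the picture.

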